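# Stow the test tiles and release the locked drawer

### The job

Lay the two loose glazed test tiles from the bench flat in the small cabinet's drawer, one in each of its two bays. Then press down the release lever on the left side of the drawer, hold it down while you push the drawer clear of its catch, and push the drawer fully home. Leave the glaze pot, the tape roll and the wooden rib where they are.

Things in the scene. Friction and masses are not known exactly. Their poses are not given: they have to be found in the camera images.
- cabinet: Low wooden drawer cabinet, fixed: 170 mm deep (its x), 281 mm wide (its y from -125 to +156 mm), 64 mm high. Origin on the bench under the middle of its depth; its x axis points from its front (at x = -85 mm) to its back, so the drawer pulls out to its -x; y points left as seen from the robot; z up. Place and yaw vary.
- drawer (a joint): How far the drawer is pulled out along the cabinet's -x, in m: 0 fully home (drawer front against the cabinet), 0.152 at the outer stop; starts near 0.150. There a catch stops it from going in beyond about 0.148 unless the lever is pressed. Once free it slides with about 2 to 4 N of friction, slightly damped.
- lever (a joint): Release lever's angle in rad: 0 at rest, 0.30 with its paddle fully down (11 mm at the paddle's middle). Above about 0.17 (7 mm) its nose clears the catch rail. Spring return, 2 to 6 N. Once the drawer is more than 12 mm in, the nose rides on the rail: the lever need no longer be held and stays part pressed (about 0.16), also with the drawer home.
- paddle (a point): Middle of the top of the lever's dark steel paddle, 44 (x) by 28 mm, 41 mm above the bench at rest, outside the drawer's left wall, 76 mm behind the drawer's front face; moves with the drawer, axes as the cabinet's. A steel bracket, 55 mm high, fixed to the drawer 28 mm behind this point (+x) can be pushed by the finger that holds the paddle down. Cabinet front edge 86 mm behind it at first.
- drawer_front (a point): Middle of the front face of the drawer's front board, 35 mm above the bench. The board is 280 mm wide, 12 mm thick, from 9 to 61 mm above the bench; axes as the cabinet's: pushing it in +x shuts the drawer. A steel pull ledge 90 mm long (y), 6 mm high, stands out 9 mm from its middle, 46 mm above the bench.
- bay_left (a point): Middle of the floor of the drawer's left (+y) bay, 14 mm above the bench; axes as the cabinet's; travels with the drawer. The bay is 110 mm long (x) and 101 mm wide (y); its side and back walls rise 18 mm above its floor, the divider between the bays 13 mm, the front board 47 mm.
- bay_right (a point): Middle of the floor of the right (-y) bay; otherwise as the left one.
- tile_a_center (a point): Middle of a loose glazed test tile, pale grey-white on bare clay, lying flat on the bench: 59 mm (its x) by 47 mm (its y) by 15 mm high; this point is 5 mm above its underside. Its x axis lies along the length, z up. Grasp it across the 47 mm. Either bay will do.
- tile_b_center (a point): Middle of a loose glazed test tile, dark on bare clay: 62 mm (its x) by 40 mm (its y) by 12 mm high; this point is 5 mm above its underside. Axes as for the other tile. Grasp it across the 40 mm. Either bay will do.
- pot: Bystander: glaze pot with black screw cap, 58 mm across, 72 mm high; origin under its centre.
- tape: Bystander: roll of masking tape lying flat, 104 mm across, 25 mm high; origin under its centre.
- rib: Bystander: flat wooden rib, 40 x 100 x 8 mm; origin under its centre.
Mind the look-alikes: they are no part of the job. What is shaped like the part that bears tile_b_center but green or turquoise is not meant.

How it is judged:
By the outcome, as a careful person would: the job done as asked, in the order asked, and still so for the second after the job is handed in, with the robot touching nothing.
It also fails if it takes over 72 s, if anything falls off the work surface, if the arm or the gripper's body presses on something with over 40 N, if the wrist force passes 120 N, or if a joint passes its speed limit or range.

### The arm

A 6-joint arm with a two-finger parallel gripper is mounted at the origin on the work surface; the furniture and walls round the work are solid. World frame = base frame: x ahead of the robot, y to its left, z up, the work surface at z = 0. Lengths are in m, angles in rad, forces in N, time in s.
With the tool pointing down it reaches from about 0.3 to 0.775 m from the base axis. Payload 14.6 kg.
Tool frame: the origin (TCP) lies midway between the tips of the shut fingers; the grasp point (between the pads) lies bot.pinch_z behind it (bot.pinch_z is the distance from the TCP to the grasp point, in m); z points along the fingers, y is the line along which they close (so a half turn about z gives the same grasp; the last joint's range is limited). The gripper opens to 94 mm and grips with 3 to 60 N. Pads are 16 mm wide; open, the fingers measure 119 mm over their backs; the gripper's body (75 mm by 177 mm) begins 78 mm behind the grasp point.
Start: joints at [1.175, 0.3, 1.521, -0, 1.321, -0.067], TCP at [0.178, 0.521, 0.205] pointing down, gripper open.
Joint ranges: [-3.03, 3.03], [-0.79, 2.21], [0.23, 2.52], [-1.04, 4.18], [0, 3.07], [-2.55, 2.55]. Speed limits (rad/s): [2.22, 2.22, 2.57, 3.14, 3.14, 3.14].

### API

Orientations are given as a rotation vector (axis times angle).
In Python, from rig import bot, capture, nets gives the robot as it stands.
- The arm moves only by the tool carry_out, never from a script. Its argument "rows" is a list that holds one entry, the list of rows, each a list of 6 numbers: the shift along the tool's x, y, z in mm, then the turn, a rotation vector about the tool's x, y, z in rad. A call has exactly 8 rows; each row is the pose to reach, as a shift and turn from the pose commanded when the call began, along the tool's axes at that moment; what a row does not reach only later rows make up. A row lasts 1/12 s, in which the tool goes at most 41.7 mm and 7.16 degrees, less where a joint would pass 70% of its speed; a pose out of reach is approached as far as the arm can. A call with a gripper value outside its range is refused whole. "hand" is the opening, from -1 (shut) to 1 (fully open), set as the call begins (left out, the last holds). The fingers move at their own pace and stop on an object; "grip_force" is the grip in N (left out, the last holds). Time passes only in rows, so rows that repeat a pose let the fingers close, or fill a call up. It gives the time, the measured TCP pose, the force, the opening and the grip force at its end, in the units of the state.
- bot.get_state(): the state, without advancing time (a new reading comes with each control period).
- capture(name): name is "side" or "top"; returns a dict with "img" (384x512x3 uint8, red, green, blue), "range_z" (384x512 float32, m along the optical axis (not along the pixel's ray), 0 where there is no reading), "fx", "fy", "cx", "cy" (pixels), "origin" and "orientation" of the camera in the world. Camera axes: x right, y up, looking along -z (the intrinsics and any distortion apply to the point x, -y, -z); pixel columns grow to the right and rows downward; lengths in m; the calibration is good to about 2 mm. A picture is of the moment at which its call begins.
- bot.hand_in(): hands the job in; it is judged then, once.
Trained networks look in the newest picture that a camera, given by its name, has taken for a name from the list of things; names that differ only in an ending like _2 or _b are one class to them, and where a whole thing is asked for, a point or a joint stands for the part that bears it (a point fixed in the world has none). Each returns a list of dicts, best first, with "conf" (0 to 1); they miss things now and then, are a little off and sometimes report something else, mostly with a low value. They report only what shows in the picture. A call takes as long as a camera call. They do not tell look-alikes from the thing itself.
- nets.search_frame(camera, label): "at" ([column, row] in pixels, amid what is visible of it).
The state is a dict: "time": time; "qpos": joint angles; "qd": joint speeds; "joint_torque": joint torques, N m; "ee_pos": TCP position; "eef_rot": TCP orientation; "force": force on the tool from outside, world axes, zero at the start; "wrist_torque": the same for the moment, N m; "grip_width": finger opening in m; "grip_force": force on a finger pad.
Only numpy, scipy, OpenCV 4.12 (cv2) and the standard library are available. Lean on these libraries where they do the work, as an engineer would, in place of code of your own. Each camera call takes 0.05 s, during which the arm holds its last target. There are 200 camera calls.

## Working session

There is one attempt and no reset: what is moved stays moved. The work goes in short steps, Python scripts to look and compute and a tool call to move; the robot and the scene stay as the last step left them, time stands still between calls to the robot, and variables do not carry over. Pictures are saved under pics/ and viewed, at most 10 in all, crops included, and the job is handed in when it is done.

Besides the shell and the picture viewer there is one more tool, called after "Emit:" as a command line: name --argument value ..., lists and objects as JSON in quotes. carry_out: Moves the arm, as the interface text tells. Its arguments: {"type":"object","properties":{"rows":{"type":"array"},"hand":{"type":"number"},"grip_force":{"type":"number"}},"required":["rows"]}

```bash
ls; mkdir -p pics; cat > h.py <<'E'
import numpy as np,cv2
from scipy.spatial.transform import Rotation as R
from rig import bot,capture,nets
def rot(o):
    o=np.array(o,float)
    if o.shape==(3,3): return o
    if o.size==3: return R.from_rotvec(o).as_matrix()
    return R.from_quat(o).as_matrix()
def cloud(c):
    h,w=c["range_z"].shape
    u,v=np.meshgrid(np.arange(w),np.arange(h)); z=c["range_z"]
    P=np.stack([(u-c["cx"])/c["fx"]*z,-(v-c["cy"])/c["fy"]*z,-z],-1)
    W=P@rot(c["orientation"]).T+np.array(c["origin"]); W[z==0]=np.nan
    return W
E
python3 - <<'E'
from h import *
s=bot.get_state();print(s,bot.pinch_z)
for n in("top","side"):
    c=capture(n);print(n,{k:v for k,v in c.items() if k not in("img","range_z")})
    cv2.imwrite(f"pics/{n}0.png",cv2.resize(c["img"][:,:,::-1],(800,600)))
    W=cloud(c);np.savez(f"{n}0.npz",W=W,img=c["img"])
    for l in("cabinet","paddle","drawer_front","bay_left","bay_right","tile_a_center","tile_b_center","pot","tape","rib"):
        for d in nets.search_frame(n,l):
            a=np.array(d["at"]);i=np.round(a).astype(int);print(l,a.round(),round(d["conf"],2),W[i[1],i[0]].round(3))
E
```

```text
pics
{'time': 0.0, 'qpos': array([ 1.17537035e+00,  3.00473724e-01,  1.52156883e+00,  2.33136597e-05,
        1.32069161e+00, -6.65997358e-02]), 'qd': array([ 7.00962678e-04,  4.38244329e-04, -6.85618796e-04,  1.72106030e-03,
        2.19170122e-06,  7.25405344e-04]), 'joint_torque': array([ 7.72248750e-04, -5.31806266e+01, -3.52737415e+01,  7.07995822e-02,
        2.43999698e-02, -4.64312109e-05]), 'ee_pos': array([0.17751106, 0.520297  , 0.20489007]), 'eef_rot': array([-5.14157640e-01, -3.09894548e+00,  1.73715517e-03]), 'force': array([-0.99262647,  0.08584021, -0.22352884]), 'wrist_torque': array([ 0.0038702 ,  0.01451295, -0.01548122]), 'grip_force': 0.0, 'grip_width': 0.09396252083415096} 0.0188
top {'fx': 486.34178309967234, 'fy': 486.34178309967234, 'cx': 254.52551530806224, 'cy': 191.4275803223692, 'origin': array([0.31910838, 0.05851666, 1.25894161]), 'orientation': array([ 0.15927574, -0.16512764, -1.63333825])}
cabinet [351. 176.] 0.98 [ 0.589 -0.2    0.066]
paddle [309. 209.] 0.54 [ 0.516 -0.089  0.042]
drawer_front [351. 218.] 0.83 [ 0.49  -0.198  0.017]
bay_left [351. 
[... 859 characters left out ...]
0.6   -0.255  0.062]
paddle [243. 229.] 0.46 [ 0.513 -0.091  0.04 ]
drawer_front [233. 260.] 0.71 [ 0.477 -0.19   0.014]
bay_left [234. 264.] 0.83 [ 0.479 -0.21   0.018]
bay_right [234. 265.] 0.62 [ 0.478 -0.208  0.013]
tile_a_center [219. 198.] 0.5 [0.444 0.097 0.015]
tile_a_center [283. 261.] 0.3 [ 0.611 -0.254  0.064]
tile_b_center [251. 178.] 0.6 [0.563 0.212 0.006]
tile_b_center [253. 215.] 0.59 [0.551 0.    0.013]
tile_b_center [195. 214.] 0.55 [0.364 0.023 0.014]
tile_b_center [262. 195.] 0.51 [0.591 0.103 0.011]
tile_b_center [207. 180.] 0.42 [0.403 0.21  0.011]
pot [295. 170.] 0.77 [0.722 0.204 0.035]
tape [273. 153.] 0.74 [0.66  0.343 0.022]
rib [229. 161.] 0.69 [0.488 0.331 0.006]
```

```bash
python3 - <<'E'
from h import *
d=np.load("top0.npz");im=d["img"][:,:,::-1]
cv2.imwrite("pics/crop0.png",cv2.resize(im[120:300,80:420],(800,424),interpolation=cv2.INTER_CUBIC))
E
```

```text
(no output)
```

View pics/crop0.png

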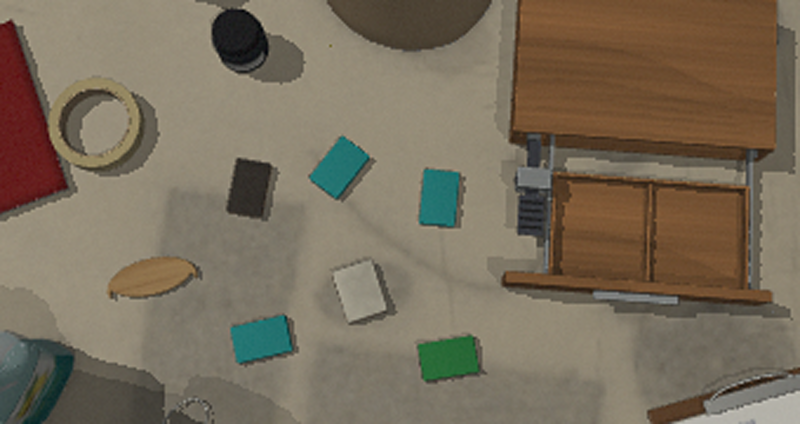

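View pics/side0.png

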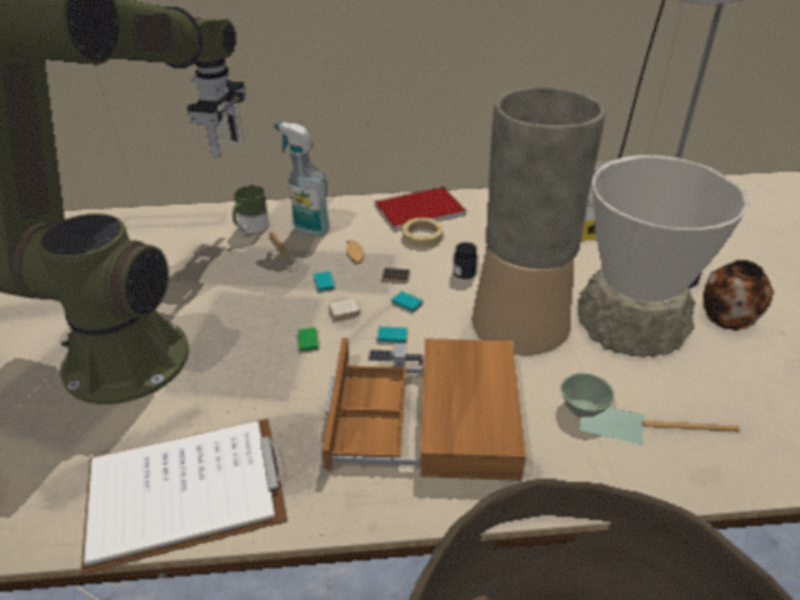

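The crop shows the drawer at right, paddle at about px (305,210), bracket at (307,195). Tile_b candidates in full-image px are dark (186,200), turquoise (225,189), (267,204) and (191,264), and green (271,272). The dark one at (186,200) fits "dark on bare clay"; the coloured ones are the look-alikes. Tile_a is the white one at (233,244). The enlarged crop confirms both.

```bash
python3 - <<'E'
from h import *
d=np.load("top0.npz");W=d["W"];im=d["img"].astype(int)
def rect(m,n):
    k,l,s,c=cv2.connectedComponentsWithStats(m.astype(np.uint8))
    i=1+np.argmax(s[1:,4]);P=W[l==i]
    r=cv2.minAreaRect((P[:,:2]*1000).astype(np.float32));print(n,s[i,4],"c",np.round(r[0],1),"sz",np.round(r[1],1),"ang",round(r[2],2),"z",np.median(P[:,2]).round(4),"mean",P.mean(0).round(4));return P
def box(u0,u1,v0,v1):
    b=np.zeros(W.shape[:2],bool);b[v0:v1,u0:u1]=1;return b
z=W[...,2]
print("bench z",[np.round(W[v,u],4) for u,v in((210,220),(250,230),(300,260),(160,200))])
g=im.sum(2)
A=rect(box(215,250,225,262)&(z>.009)&(g>380),"A")
A=rect(box(215,250,225,262)&(z>.009),"Az")
B=rect(box(170,203,182,217)&(z>.007),"Bz")
B=rect(box(170,203,182,217)&(g<250)&(z>.005),"Bg")
C=rect(box(290,425,90,190)&(z>.058)&(z<.07),"cab")
F=rect(box(285,420,225,252)&(z>.05),"front")
for n,P in(("front",F),):
    p=np.polyfit(P[:,1],P[:,0],1);print("front line slope yaw",-np.arctan(p[0]),p, P[:,1].min(),P[:,1].max(),P[:,0].mean())
rect(box(300,316,200,220)&(z>.03)&(z<.05),"paddle")
rect(box(298,316,188,203)&(z>.048),"bracket")
for n,bx in (("pot",(165,195,120,155)),("vase",(215,295,90,145))):
    m=box(*bx)&(z>.03); Q=W[m];print(n,Q.min(0).round(3),Q.max(0).round(3))
T=W[(z>.12)&(W[...,0]>.3)];print("tall",np.nanmin(T,0).round(3),np.nanmax(T,0).round(3))
s=np.load("side0.npz")["W"];q=s[(s[...,2]>.1)&(s[...,0]>.35)&(s[...,0]<.85)&(abs(s[...,1])<.45)]
print("side tall",q.min(0).round(3),q.max(0).round(3))
E
```

```text
bench z [array([0.5119, 0.166 , 0.0008]), array([ 0.4793,  0.0636, -0.0053]), array([ 0.3927, -0.0596, -0.0029]), array([ 0.5748,  0.2955, -0.003 ])]
A 382 c [446.5 111.1] sz [56.4 44.3] ang 14.76 z 0.0151 mean [0.4462 0.111  0.015 ]
Az 419 c [446.3 110.5] sz [59.5 46.6] ang 14.39 z 0.015 mean [0.4461 0.1105 0.0149]
Bz 349 c [569.2 226.8] sz [40.5 61.3] ang 76.71 z 0.0123 mean [0.5686 0.2266 0.0122]
Bg 357 c [569.2 226.8] sz [40.6 61.2] ang 76.93 z 0.0122 mean [0.5685 0.2264 0.012 ]
cab 6966 c [ 665.3 -217.3] sz [281.  171.9] ang 81.71 z 0.0639 mean [ 0.6634 -0.2169  0.0639]
front 629 c [ 422.4 -182. ] sz [279.4  20.6] ang 81.79 z 0.0602 mean [ 0.4255 -0.1825  0.0598]
front line slope yaw -0.14362919498114413 [0.14462507 0.45184805] -0.32069349297556426 -0.04416397933044723 0.4254577411056679
paddle 211 c [515.9 -80.3] sz [29.9 52.3] ang 76.87 z 0.0407 mean [ 0.5151 -0.0801  0.0409]
bracket 124 c [550.1 -84.9] sz [33.4 22.7] ang 85.82 z 0.0548 mean [ 0.5502 -0.0848  0.0549]
pot [0.703 0.198 0.03 ] [0.758 0.255 0.081]
vase [ 0.716 -0.072  0.03 ] [0.828 0.134 0.314]
tall [ 0.302 -0.06   0.12 ] [1.106 0.645 0.483]
side tall [ 0.35  -0.449  0.1  ] [0.85  0.45  0.481]
```

```bash
python3 - <<'E'
from h import *
W=np.load("top0.npz")["W"].reshape(-1,3);S=np.load("side0.npz")["W"].reshape(-1,3)
o=np.array([.6631,-.2326]);x=np.array([.9896,-.1435]);y=np.array([.1435,.9896])
r=W[:,:2]-o;cx=r@x;cy=r@y
for a,b in((-.20,-.16),):
    m=(cx>a)&(cx<b)
    for lo in np.arange(-.15,.16,.005):
        k=m&(cy>=lo)&(cy<lo+.005)
        if k.any():print(int(round(lo*1000)),int(np.nanmax(W[k,2])*1000),int(np.nanmedian(W[k,2])*1000),end=" | ")
print()
m=(cy>.02)&(cy<.09)
for lo in np.arange(-.27,-.08,.005):
    k=m&(cx>=lo)&(cx<lo+.005)
    print(int(round(lo*1000)),int(np.nanmedian(W[k,2])*1000),end=" | ")
print()
for n,P in(("top",W),("side",S)):
    q=P[(P[:,2]>.08)&(P[:,0]>.22)&(P[:,0]<.6)&(P[:,1]>.25)&(P[:,1]<.7)]
    if len(q):print(n,q.min(0),q.max(0))
E
```

```text
-150 5 0 | -145 6 0 | -140 5 0 | -135 5 0 | -130 7 0 | -125 4 0 | -120 1 1 | -115 32 26 | -110 31 27 | -105 35 20 | -100 18 13 | -95 19 13 | -90 19 14 | -85 18 13 | -80 19 13 | -75 19 13 | -70 20 13 | -65 17 13 | -60 18 13 | -55 19 13 | -50 18 13 | -45 19 13 | -40 19 14 | -35 19 14 | -30 19 14 | -25 22 13 | -20 21 14 | -15 21 13 | -10 20 14 | -5 31 25 | 0 30 18 | 5 19 14 | 10 18 13 | 15 18 15 | 20 19 13 | 25 17 13 | 30 19 13 | 35 18 13 | 40 19 13 | 45 18 13 | 50 16 14 | 55 18 13 | 60 20 13 | 65 19 13 | 70 20 14 | 75 19 13 | 80 18 14 | 85 19 14 | 90 20 14 | 95 18 13 | 100 34 29 | 105 35 28 | 110 30 3 | 115 44 39 | 120 46 40 | 125 44 39 | 130 44 40 | 135 44 40 | 140 45 2 | 145 4 0 | 150 4 0 | 155 5 0 | 
-270 0 | -265 0 | -260 0 | -255 3 | -250 49 | -245 60 | -240 60 |
  return np.nanmean(a, axis, out=out, keepdims=keepdims)
Traceback (most recent call last):
ValueError: cannot convert float NaN to integer
```

```bash
cat >> h.py <<'E'
def plan(xy,z,ang=None,show=True):
    """tool-frame mm shift and z turn to world xy,z with closing line at ang deg"""
    s=bot.get_state();M=R.from_rotvec(s["eef_rot"]).as_matrix()
    d=M.T@(np.array([*xy,z])-s["ee_pos"])*1000
    a=np.degrees(np.arctan2(M[1,1],M[0,1])); t=0
    if ang is not None: t=-np.radians((ang-a+90)%180-90)
    print("t",round(s["time"],2),"pos",s["ee_pos"].round(4),"tilt",np.round(M[:2,2],3),"ang",a.round(1),"F",s["force"].round(1),"w",round(s["grip_width"],4),"gf",round(s["grip_force"],1))
    print("shift",d.round(1),"turn",round(t,3))
o=np.array([.6631,-.2326]);cx=np.array([.9896,-.1435]);cy=np.array([.1435,.9896])
def cab(a,b): return o+a*cx+b*cy
E
python3 - <<'E'
from h import *
plan((.569,.2267),.12,76.7)
for n in("top","side"):
    P=np.load(n+"0.npz")["W"].reshape(-1,3)
    q=P[(P[:,2]>.06)&(P[:,0]>.24)&(P[:,0]<.65)&(P[:,1]>.25)&(P[:,1]<.7)]
    if len(q):print(n,q.min(0),q.max(0))
E
```

```text
t 1.1 pos [0.1776 0.5205 0.2055] tilt [0. 0.] ang 71.2 F [0.2 0.  0.1] w 0.0942 gf 0.0
shift [-465.3 -151.7   85.5] turn -0.097
top [0.24008414 0.41884447 0.06000581] [0.64990153 0.64555768 0.28521758]
side [0.24001498 0.41308359 0.06009603] [0.64901253 0.65573679 0.51918262]
```

Emit:
carry_out --rows '[[[-24, -34, 0, 0, 0, 0], [-48, -69, 0, 0, 0, 0], [-72, -103, 0, 0, 0, 0], [-96, -138, 0, 0, 0, 0], [-121, -173, 0, 0, 0, -0.05], [-149, -213, 0, 0, 0, -0.097], [-185, -208, 0, 0, 0, -0.097], [-221, -200, 10, 0, 0, -0.097]]]' --hand 1

```text
time: 1.77
ee_pos: [0.3236, 0.2579, 0.1978]
eef_rot: [0.363, 3.116, 0.005]
force: [0.1, 1.0, 1.3]
grip_width: 0.0942
grip_force: 0.0
```

```bash
python3 -c "
from h import *
plan((.569,.2267),.05,76.7)"
```

```text
t 1.77 pos [0.3236 0.2579 0.1978] tilt [0.005 0.003] ang 76.7 F [0.1 1.  1.3] w 0.0942 gf 0.0
shift [-245.4   25.5  148.9] turn 0.0
```

Emit:
carry_out --rows '[[[-36, 4, 16, 0, 0, 0], [-72, 8, 32, 0, 0, 0], [-108, 12, 50, 0, 0, 0], [-144, 16, 68, 0, 0, 0], [-180, 20, 86, 0, 0, 0], [-215, 24, 106, 0, 0, 0], [-243, 26, 130, 0, 0, 0], [-243, 26, 145, 0, 0, 0]]]'

```text
time: 2.43
ee_pos: [0.5676, 0.2277, 0.0475]
eef_rot: [-0.367, -3.119, 0.001]
force: [-0.8, -0.4, -0.6]
grip_width: 0.094
grip_force: 0.0
```

```bash
python3 -c "
from h import *
plan((.569,.2267),.003,76.7)"
```

```text
t 2.43 pos [0.5676 0.2277 0.0475] tilt [-0.001 -0.001] ang 76.6 F [-0.8 -0.4 -0.6] w 0.094 gf 0.0
shift [-1.6 -0.6 44.5] turn -0.002
```

Emit:
carry_out --rows '[[[-1, 0, 10, 0, 0, 0], [-1, 0, 20, 0, 0, 0], [-1, 0, 30, 0, 0, 0], [-1, 0, 38, 0, 0, 0], [-1, 0, 42, 0, 0, 0], [-1, 0, 44, 0, 0, 0], [-1, 0, 44, 0, 0, 0], [-1, 0, 44, 0, 0, 0]]]'

```text
time: 3.1
ee_pos: [0.5658, 0.2293, 0.007]
eef_rot: [0.363, 3.12, 0.001]
force: [1.4, 0.2, 0.1]
grip_width: 0.0941
grip_force: 0.0
```

Emit:
carry_out --rows '[[[0, 0, 0, 0, 0, 0], [0, 0, 0, 0, 0, 0], [0, 0, 0, 0, 0, 0], [0, 0, 0, 0, 0, 0], [0, 0, 0, 0, 0, 0], [0, 0, 0, 0, 0, 0], [0, 0, 0, 0, 0, 0], [0, 0, 0, 0, 0, 0]]]' --hand -1 --grip_force 25

```text
time: 3.77
ee_pos: [0.5656, 0.2291, 0.0064]
eef_rot: [-0.363, -3.121, 0.0]
force: [-0.8, 0.8, -0.9]
grip_width: 0.0442
grip_force: 0.1
```

Emit:
carry_out --rows '[[[-1, 0, 3, 0, 0, 0], [-1, 0, 3, 0, 0, 0], [-1, 0, 3, 0, 0, 0], [-1, 0, 3, 0, 0, 0], [-1, 0, 3, 0, 0, 0], [-1, 0, 3, 0, 0, 0], [-1, 0, 3, 0, 0, 0], [-1, 0, 3, 0, 0, 0]]]'

```text
time: 4.43
ee_pos: [0.567, 0.229, 0.0042]
eef_rot: [0.363, 3.12, 0.001]
force: [-3.3, -0.7, 8.2]
grip_width: 0.0394
grip_force: 25.0
```

Emit:
carry_out --rows '[[[0, 0, -8, 0, 0, 0], [0, 0, -20, 0, 0, 0], [0, 0, -35, 0, 0, 0], [0, 0, -55, 0, 0, 0], [0, 0, -75, 0, 0, 0], [0, 0, -95, 0, 0, 0], [0, 0, -105, 0, 0, 0], [0, 0, -105, 0, 0, 0]]]'

```text
time: 5.1
ee_pos: [0.5677, 0.2293, 0.1114]
eef_rot: [0.363, 3.117, 0.003]
force: [0.3, 0.1, 0.2]
grip_width: 0.0395
grip_force: 25.0
```

```bash
python3 -c "
from h import *
plan(cab(-.18,-.054),.12,81.75)"
```

```text
t 5.1 pos [0.5677 0.2293 0.1114] tilt [0.004 0.001] ang 76.7 F [0.3 0.1 0.2] w 0.0395 gf 25.0
shift [ -24.5 -497.1   -9.7] turn -0.088
```

Emit:
carry_out --rows '[[[-1, -20, -4, 0, 0, 0], [-3, -55, -8, 0, 0, 0], [-5, -95, -8, 0, 0, -0.03], [-7, -135, -8, 0, 0, -0.05], [-9, -175, -8, 0, 0, -0.07], [-11, -215, -8, 0, 0, -0.088], [-13, -255, -8, 0, 0, -0.088], [-14, -295, -8, 0, 0, -0.088]]]'

```text
time: 5.77
ee_pos: [0.5114, -0.0631, 0.1156]
eef_rot: [-0.225, -3.132, -0.0]
force: [0.9, 0.5, -0.6]
grip_width: 0.0397
grip_force: 25.0
```

```bash
python3 -c "
from h import *
plan(cab(-.18,-.054),.08,81.75)"
```

```text
t 5.77 pos [ 0.5114 -0.0631  0.1156] tilt [-0.001  0.   ] ang 81.8 F [ 0.9  0.5 -0.6] w 0.0397 gf 25.0
shift [   5.6 -200.    35.6] turn 0.0
```

Emit:
carry_out --rows '[[[1, -35, 0, 0, 0, 0], [2, -70, 0, 0, 0, 0], [3, -105, 2, 0, 0, 0], [4, -140, 8, 0, 0, 0], [5, -170, 18, 0, 0, 0], [5, -190, 26, 0, 0, 0], [5, -198, 34, 0, 0, 0], [5, -198, 34, 0, 0, 0]]]'

```text
time: 6.43
ee_pos: [0.4779, -0.2573, 0.0801]
eef_rot: [-0.229, -3.13, -0.002]
force: [-0.3, -0.3, -2.1]
grip_width: 0.0396
grip_force: 25.0
```

Emit:
carry_out --rows '[[[0, 0, 0, 0, 0, 0], [0, 0, 0, 0, 0, 0], [0, 0, 0, 0, 0, 0], [0, 0, 0, 0, 0, 0], [0, 0, 0, 0, 0, 0], [0, 0, 0, 0, 0, 0], [0, 0, 0, 0, 0, 0], [0, 0, 0, 0, 0, 0]]]'

```text
time: 7.1
ee_pos: [0.4792, -0.2566, 0.0825]
eef_rot: [0.226, 3.133, -0.0]
force: [0.3, 0.0, -0.3]
grip_width: 0.0396
grip_force: 25.0
```

```bash
python3 -c "
from h import *
plan(cab(-.18,-.054),.018,81.75)
c=capture('top');cv2.imwrite('pics/p1.png',cv2.resize(c['img'][150:270,280:440,::-1],(800,600)))"
```

```text
t 7.1 pos [ 0.4792 -0.2566  0.0825] tilt [ 0. -0.] ang 81.8 F [ 0.3  0.  -0.3] w 0.0396 gf 25.0
shift [ 1.4 -3.9 64.5] turn 0.0
```

View pics/p1.png

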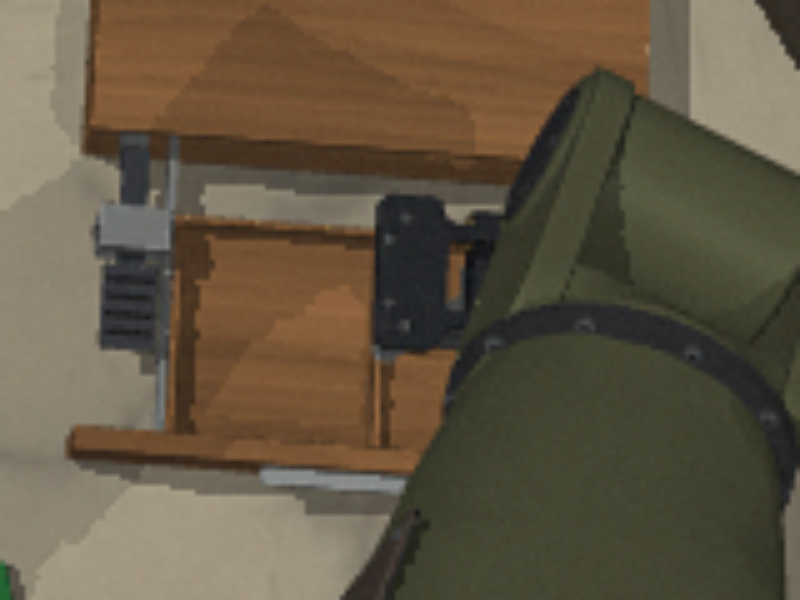

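The picture shows the gripper over the right bay (body's left edge at crop (410,270)), with the tile hidden by the arm and the left bay still clear. I lower it now.

Emit:
carry_out --rows '[[[0, -1, 10, 0, 0, 0], [1, -3, 22, 0, 0, 0], [1, -4, 34, 0, 0, 0], [1, -4, 45, 0, 0, 0], [1, -4, 53, 0, 0, 0], [1, -4, 59, 0, 0, 0], [1, -4, 62, 0, 0, 0], [1, -4, 63, 0, 0, 0]]]'

```text
time: 7.82
ee_pos: [0.4775, -0.2604, 0.0188]
eef_rot: [-0.226, -3.133, -0.0]
force: [0.8, -0.3, -0.7]
grip_width: 0.0393
grip_force: 25.0
```

Emit:
carry_out --rows '[[[0, 0, 0, 0, 0, 0], [0, 0, 0, 0, 0, 0], [0, 0, 0, 0, 0, 0], [0, 0, 0, 0, 0, 0], [0, 0, 0, 0, 0, 0], [0, 0, 0, 0, 0, 0], [0, 0, 0, 0, 0, 0], [0, 0, 0, 0, 0, 0]]]'

```text
time: 8.48
ee_pos: [0.4776, -0.2605, 0.0195]
eef_rot: [0.226, 3.133, -0.0]
force: [-0.2, -0.4, -1.4]
grip_width: 0.0394
grip_force: 25.0
```

Emit:
carry_out --rows '[[[0, 0, 1, 0, 0, 0], [0, 0, 1.5, 0, 0, 0], [0, 0, 1.5, 0, 0, 0], [0, 0, 1.5, 0, 0, 0], [0, 0, 1.5, 0, 0, 0], [0, 0, 1.5, 0, 0, 0], [0, 0, 1.5, 0, 0, 0], [0, 0, 1.5, 0, 0, 0]]]'

```text
time: 9.15
ee_pos: [0.4777, -0.2606, 0.0183]
eef_rot: [0.226, 3.133, -0.0]
force: [-1.0, 1.4, 5.2]
grip_width: 0.0395
grip_force: 25.0
```

Emit:
carry_out --rows '[[[0, 0, 0, 0, 0, 0], [0, 0, 0, 0, 0, 0], [0, 0, 0, 0, 0, 0], [0, 0, 0, 0, 0, 0], [0, 0, -4, 0, 0, 0], [0, 0, -15, 0, 0, 0], [0, 0, -40, 0, 0, 0], [0, 0, -75, 0, 0, 0]]]' --hand 0.2

```text
time: 9.82
ee_pos: [0.4765, -0.2598, 0.0927]
eef_rot: [-0.225, -3.13, -0.003]
force: [0.4, -0.6, -0.4]
grip_width: 0.0564
grip_force: 0.0
```

```bash
python3 -c "
from h import *
plan((.4464,.1107),.10,104.4)"
```

```text
t 9.82 pos [ 0.4765 -0.2598  0.0927] tilt [-0.003  0.002] ang 81.8 F [ 0.4 -0.6 -0.4] w 0.0564 gf 0.0
shift [ 82.9 362.4  -6.4] turn -0.395
```

Emit:
carry_out --rows '[[[4, 20, -10, 0, 0, 0], [13, 58, -14, 0, 0, -0.05], [22, 97, -10, 0, 0, -0.1], [31, 136, -7, 0, 0, -0.15], [40, 175, -7, 0, 0, -0.2], [49, 214, -7, 0, 0, -0.25], [58, 253, -7, 0, 0, -0.32], [67, 292, -7, 0, 0, -0.395]]]' --hand 1

```text
time: 10.48
ee_pos: [0.4528, 0.0399, 0.1011]
eef_rot: [-0.398, 3.115, -0.0]
force: [1.1, -1.0, 0.0]
grip_width: 0.0941
grip_force: 0.0
```

```bash
python3 -c "
from h import *
plan((.4464,.1107),.04,104.4)"
```

```text
t 10.48 pos [0.4528 0.0399 0.1011] tilt [ 0.001 -0.   ] ang 104.6 F [ 1.1 -1.   0. ] w 0.0941 gf 0.0
shift [-11.6  70.1  61.1] turn 0.003
```

Emit:
carry_out --rows '[[[-4, 25, 8, 0, 0, 0], [-8, 48, 20, 0, 0, 0], [-11, 64, 34, 0, 0, 0], [-11, 67, 48, 0, 0, 0], [-11, 67, 58, 0, 0, 0], [-11, 67, 60, 0, 0, 0], [-11, 67, 60, 0, 0, 0], [-11, 67, 60, 0, 0, 0]]]'

```text
time: 11.15
ee_pos: [0.4476, 0.1053, 0.0407]
eef_rot: [-0.392, 3.116, -0.0]
force: [0.3, 0.1, 1.3]
grip_width: 0.0937
grip_force: 0.0
```

```bash
python3 -c "
from h import *
plan((.4464,.1107),.003,104.4)"
```

```text
t 11.15 pos [0.4476 0.1053 0.0407] tilt [0.001 0.   ] ang 104.3 F [0.3 0.1 1.3] w 0.0937 gf 0.0
shift [-0.2  5.6 37.7] turn -0.001
```

Emit:
carry_out --rows '[[[0, 3, 8, 0, 0, 0], [0, 5, 16, 0, 0, 0], [0, 5, 24, 0, 0, 0], [0, 5, 31, 0, 0, 0], [0, 5, 35, 0, 0, 0], [0, 5, 37, 0, 0, 0], [0, 5, 37, 0, 0, 0], [0, 5, 37, 0, 0, 0]]]'

```text
time: 11.82
ee_pos: [0.446, 0.1106, 0.003]
eef_rot: [-0.394, 3.117, -0.0]
force: [0.8, -0.6, -0.0]
grip_width: 0.0939
grip_force: 0.0
```

Emit:
carry_out --rows '[[[0, 0, 0, 0, 0, 0], [0, 0, 0, 0, 0, 0], [0, 0, 0, 0, 0, 0], [0, 0, 0, 0, 0, 0], [0, 0, 0, 0, 0, 0], [0, 0, 0, 0, 0, 0], [0, 0, 0, 0, 0, 0], [0, 0, 0, 0, 0, 0]]]' --hand -1

```text
time: 12.48
ee_pos: [0.4459, 0.1106, 0.003]
eef_rot: [-0.394, 3.117, 0.0]
force: [0.0, -0.2, 0.4]
grip_width: 0.0464
grip_force: 25.0
```

Emit:
carry_out --rows '[[[0, 0, 0, 0, 0, 0], [0, 0, 0, 0, 0, 0], [0, 0, 0, 0, 0, 0], [0, 0, 0, 0, 0, 0], [0, 0, 0, 0, 0, 0], [0, 0, 0, 0, 0, 0], [0, 0, 0, 0, 0, 0], [0, 0, 0, 0, 0, 0]]]'

```text
time: 13.15
ee_pos: [0.4459, 0.1106, 0.003]
eef_rot: [0.394, -3.117, -0.0]
force: [-0.2, -0.8, 1.1]
grip_width: 0.0462
grip_force: 25.0
```

Emit:
carry_out --rows '[[[0, 0, -8, 0, 0, 0], [0, 0, -20, 0, 0, 0], [0, 0, -35, 0, 0, 0], [0, 0, -55, 0, 0, 0], [0, 0, -75, 0, 0, 0], [0, 0, -95, 0, 0, 0], [0, 0, -105, 0, 0, 0], [0, 0, -105, 0, 0, 0]]]'

```text
time: 13.82
ee_pos: [0.4468, 0.1108, 0.1101]
eef_rot: [-0.393, 3.113, 0.0]
force: [-0.4, -0.5, -0.2]
grip_width: 0.0466
grip_force: 25.0
```

```bash
python3 -c "
from h import *
plan(cab(-.18,.052),.11,81.75)"
```

```text
t 13.82 pos [0.4468 0.1108 0.1101] tilt [0.004 0.001] ang 104.4 F [-0.4 -0.5 -0.2] w 0.0466 gf 25.0
shift [ 2.190e+01 -2.691e+02  1.000e-01] turn 0.395
```

Emit:
carry_out --rows '[[[2, -20, 0, 0, 0, 0.05], [5, -56, 0, 0, 0, 0.11], [8, -94, 0, 0, 0, 0.17], [11, -132, 0, 0, 0, 0.23], [14, -170, 0, 0, 0, 0.29], [17, -208, 0, 0, 0, 0.35], [20, -245, 0, 0, 0, 0.395], [22, -267, 2, 0, 0, 0.395]]]'

```text
time: 14.48
ee_pos: [0.4907, -0.1566, 0.105]
eef_rot: [-0.233, -3.132, 0.0]
force: [1.2, 0.3, 0.3]
grip_width: 0.0467
grip_force: 25.0
```

Emit:
carry_out --rows '[[[0, 0, 5, 0, 0, 0], [0, 0, 15, 0, 0, 0], [0, 0, 25, 0, 0, 0], [0, 0, 35, 0, 0, 0], [0, 0, 42, 0, 0, 0], [0, 0, 45, 0, 0, 0], [0, 0, 45, 0, 0, 0], [0, 0, 45, 0, 0, 0]]]'

```text
time: 15.15
ee_pos: [0.4911, -0.1532, 0.061]
eef_rot: [0.225, 3.133, -0.0]
force: [0.2, 0.3, -1.0]
grip_width: 0.0467
grip_force: 25.0
```

```bash
python3 -c "
from h import *
plan(cab(-.18,.053),.018,81.75)
c=capture('top');cv2.imwrite('pics/p2.png',cv2.resize(c['img'][150:270,280:440,::-1],(800,600)))"
```

```text
t 15.15 pos [ 0.4911 -0.1532  0.061 ] tilt [ 0. -0.] ang 81.8 F [ 0.2  0.3 -1. ] w 0.0467 gf 25.0
shift [-1.7 -0.9 43. ] turn 0.001
```

View pics/p2.png

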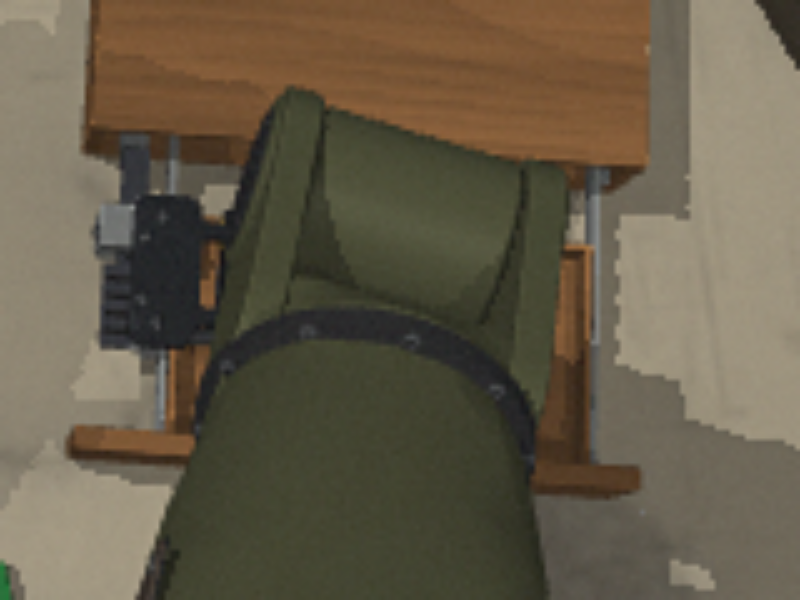

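The picture shows the gripper over the left bay, its body at (165,270) well above the paddle and bracket. I lower and release.

Emit:
carry_out --rows '[[[-1, 0, 8, 0, 0, 0], [-1, 0, 18, 0, 0, 0], [-1, 0, 27, 0, 0, 0], [-1, 0, 35, 0, 0, 0], [-1, 0, 40, 0, 0, 0], [-1, 0, 42, 0, 0, 0], [-1, 0, 43, 0, 0, 0], [-1, 0, 44, 0, 0, 0]]]'

```text
time: 15.87
ee_pos: [0.492, -0.1537, 0.017]
eef_rot: [0.226, 3.133, -0.0]
force: [1.2, -0.2, -0.7]
grip_width: 0.0466
grip_force: 25.0
```

Emit:
carry_out --rows '[[[0, 0, 0, 0, 0, 0], [0, 0, 0, 0, 0, 0], [0, 0, 0, 0, 0, 0], [0, 0, 0, 0, 0, 0], [0, 0, 0, 0, 0, 0], [0, 0, 0, 0, 0, 0], [0, 0, 0, 0, 0, 0], [0, 0, 0, 0, 0, 0]]]'

```text
time: 16.53
ee_pos: [0.4919, -0.1537, 0.017]
eef_rot: [0.226, 3.133, -0.0]
force: [-0.7, 0.5, 0.3]
grip_width: 0.0465
grip_force: 25.0
```

Open to about 62 mm, then lift away.

Emit:
carry_out --rows '[[[0, 0, 0.5, 0, 0, 0], [0, 0, 0.5, 0, 0, 0], [0, 0, 0.5, 0, 0, 0], [0, 0, 0.5, 0, 0, 0], [0, 0, -4, 0, 0, 0], [0, 0, -15, 0, 0, 0], [0, 0, -40, 0, 0, 0], [0, 0, -75, 0, 0, 0]]]' --hand 0.32

```text
time: 17.2
ee_pos: [0.4908, -0.1532, 0.0919]
eef_rot: [-0.225, -3.13, -0.002]
force: [0.7, 0.4, -0.3]
grip_width: 0.0622
grip_force: 0.0
```

```bash
python3 -c "
from h import *
plan(cab(-.171,.128),.12,81.75)"
```

```text
t 17.2 pos [ 0.4908 -0.1532  0.0919] tilt [-0.003  0.001] ang 81.8 F [ 0.7  0.4 -0.3] w 0.0622 gf 0.0
shift [-10.9  74.2 -28.1] turn 0.0
```

Emit:
carry_out --rows '[[[-2, 15, -12, 0, 0, 0], [-5, 35, -24, 0, 0, 0], [-8, 55, -28, 0, 0, 0], [-11, 73, -28, 0, 0, 0], [-11, 73, -28, 0, 0, 0], [-11, 73, -28, 0, 0, 0], [-11, 73, -28, 0, 0, 0], [-11, 73, -28, 0, 0, 0]]]' --hand -1

```text
time: 17.87
ee_pos: [0.513, -0.0837, 0.1201]
eef_rot: [-0.227, -3.133, 0.0]
force: [-0.1, 0.4, -0.9]
grip_width: 0.0121
grip_force: 0.0
```

```bash
python3 -c "
from h import *
plan(cab(-.171,.128),.055,81.75)
a=capture('top')['img'][150:270,280:440];b=capture('side')['img'][200:320,180:340]
cv2.imwrite('pics/p3.png',cv2.resize(np.hstack([a,b])[:,:,::-1],(800,300),interpolation=cv2.INTER_CUBIC))"
```

```text
t 17.87 pos [ 0.513  -0.0837  0.1201] tilt [-0. -0.] ang 81.7 F [-0.1  0.4 -0.9] w 0.0121 gf 0.0
shift [ 1.1  2.2 65.1] turn -0.001
```

View pics/p3.png

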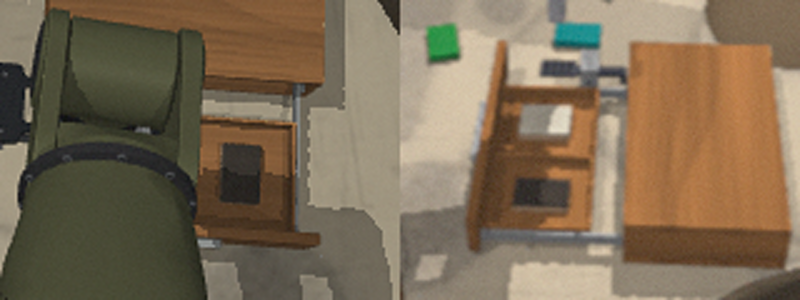

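The picture shows both tiles flat, the dark one in the right bay (side crop (543,193)) and the white one in the left (545,122). Next I press the lever.

Emit:
carry_out --rows '[[[0, 1, 10, 0, 0, 0], [0, 2, 22, 0, 0, 0], [0, 2, 36, 0, 0, 0], [0, 2, 50, 0, 0, 0], [0, 2, 60, 0, 0, 0], [0, 2, 68, 0, 0, 0], [0, 2, 70, 0, 0, 0], [0, 2, 70, 0, 0, 0]]]'

```text
time: 18.63
ee_pos: [0.5134, -0.081, 0.0495]
eef_rot: [-0.226, -3.133, -0.0]
force: [0.8, 0.1, -0.1]
grip_width: 0.0003
grip_force: 0.0
```

```bash
python3 -c "
from h import *
plan(cab(-.166,.128),.031,81.75)"
```

```text
t 18.63 pos [ 0.5134 -0.081   0.0495] tilt [-0.001  0.   ] ang 81.8 F [ 0.8  0.1 -0.1] w 0.0003 gf 0.0
shift [-4.  -0.5 18.5] turn 0.0
```

Emit:
carry_out --rows '[[[-1, 0, 4, 0, 0, 0], [-3, 0, 8, 0, 0, 0], [-4, 0, 11, 0, 0, 0], [-4, 0, 14, 0, 0, 0], [-4, 0, 16, 0, 0, 0], [-4, 0, 18, 0, 0, 0], [-4, 0, 18, 0, 0, 0], [-4, 0, 18, 0, 0, 0]]]'

```text
time: 19.3
ee_pos: [0.5184, -0.0817, 0.0329]
eef_rot: [0.225, 3.131, -0.001]
force: [-1.1, 0.9, 10.3]
grip_width: 0.0005
grip_force: 5.1
```

Emit:
carry_out --rows '[[[-3, 0, 1, 0, 0, 0], [-6, 0, 1, 0, 0, 0], [-9, 0, 1, 0, 0, 0], [-12, 0, 1, 0, 0, 0], [-15, 0, 1, 0, 0, 0], [-18, 0, 1, 0, 0, 0], [-21, 0, 1, 0, 0, 0], [-24, 0, 1, 0, 0, 0]]]'

```text
time: 19.97
ee_pos: [0.5427, -0.0853, 0.0327]
eef_rot: [0.225, 3.13, -0.001]
force: [-2.6, 0.5, 16.3]
grip_width: 0.0002
grip_force: 8.0
```

Emit:
carry_out --rows '[[[-4, 0, 0, 0, 0, 0], [-8, 0, 0, 0, 0, 0], [-12, 0, 0, 0, 0, 0], [-16, 0, 0, 0, 0, 0], [-20, 0, 0, 0, 0, 0], [-24, 0, 0, 0, 0, 0], [-28, 0, 0, 0, 0, 0], [-32, 0, 0, 0, 0, 0]]]'

```text
time: 20.63
ee_pos: [0.5744, -0.0899, 0.0327]
eef_rot: [0.225, 3.13, -0.001]
force: [-2.7, -0.3, 15.6]
grip_width: 0.0006
grip_force: 7.7
```

```bash
python3 -c "
from h import *
plan(cab(-.166,.128),.031,81.75)
c=capture('side');b=c['img'][200:320,180:340]
W=cloud(c).reshape(-1,3);r=W[:,:2]-o;x=r@cx;y=r@cy
m=(y>-.12)&(y<.13)&(x>-.27)&(x<-.09)&(W[:,2]>.055)&(W[:,2]<.066);print(np.percentile(x[m],[2,50,98]),m.sum())
cv2.imwrite('pics/p4.png',cv2.resize(b[:,:,::-1],(640,480),interpolation=cv2.INTER_CUBIC))"
```

```text
t 20.63 pos [ 0.5744 -0.0899  0.0327] tilt [ 0.003 -0.001] ang 81.8 F [-2.7 -0.3 15.6] w 0.0006 gf 7.7
shift [57.7 -0.5  1.5] turn 0.0
[-0.18687581 -0.18037048 -0.10234275] 311
```

View pics/p4.png

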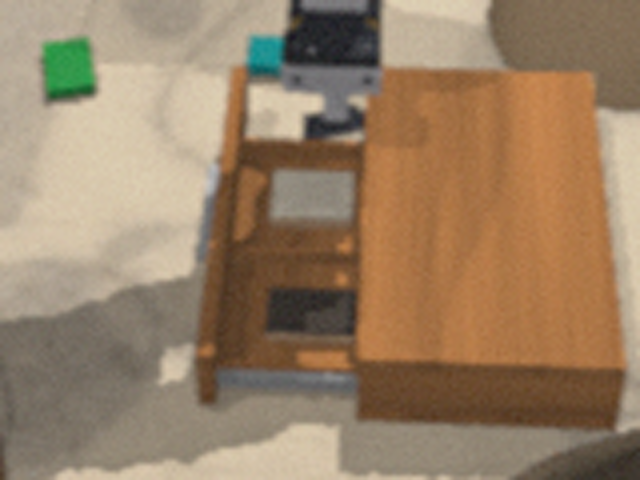

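The drawer is about 55 mm in, clear of its catch, with both tiles still flat (side crop (312,195) and (311,310)). Lift, then go round to the front.

Emit:
carry_out --rows '[[[0, 0, -8, 0, 0, 0], [0, 0, -20, 0, 0, 0], [0, 0, -40, 0, 0, 0], [0, 0, -65, 0, 0, 0], [0, 0, -90, 0, 0, 0], [20, -20, -95, 0, 0, 0], [45, -48, -95, 0, 0, 0], [70, -76, -95, 0, 0, 0]]]'

```text
time: 21.35
ee_pos: [0.4919, -0.155, 0.1268]
eef_rot: [0.223, 3.133, -0.001]
force: [0.8, -0.7, -1.0]
grip_width: 0.0002
grip_force: 0.0
```

```bash
python3 -c "
from h import *
plan(cab(-.245,.01),.12,81.75)"
```

```text
t 21.35 pos [ 0.4919 -0.155   0.1268] tilt [ 0.001 -0.001] ang 81.9 F [ 0.8 -0.7 -1. ] w 0.0002 gf 0.0
shift [ 64.5 -42.1   6.7] turn 0.002
```

Emit:
carry_out --rows '[[[30, -20, 0, 0, 0, 0], [60, -40, 0, 0, 0, 0], [64, -42, 5, 0, 0, 0], [64, -42, 20, 0, 0, 0], [64, -42, 45, 0, 0, 0], [64, -42, 70, 0, 0, 0], [64, -42, 90, 0, 0, 0], [64, -42, 94, 0, 0, 0]]]'

```text
time: 22.02
ee_pos: [0.4222, -0.1864, 0.0296]
eef_rot: [-0.225, -3.13, -0.003]
force: [-0.8, -0.2, -0.5]
grip_width: 0.0009
grip_force: 0.0
```

```bash
python3 -c "
from h import *
plan(cab(-.114,.01),.035,81.75)"
```

```text
t 22.02 pos [ 0.4222 -0.1864  0.0296] tilt [-0.004  0.002] ang 81.8 F [-0.8 -0.2 -0.5] w 0.0009 gf 0.0
shift [-131.    -1.2   -5.9] turn 0.0
```

Home contact is expected around −131 mm, so I push 110 mm gently first.

Emit:
carry_out --rows '[[[-12, 0, -4, 0, 0, 0], [-26, 0, -4, 0, 0, 0], [-40, 0, -4, 0, 0, 0], [-54, 0, -4, 0, 0, 0], [-68, 0, -4, 0, 0, 0], [-82, 0, -4, 0, 0, 0], [-96, 0, -4, 0, 0, 0], [-108, 0, -4, 0, 0, 0]]]'

```text
time: 22.68
ee_pos: [0.5309, -0.2027, 0.0371]
eef_rot: [-0.225, -3.133, 0.0]
force: [-5.8, -1.0, 3.8]
grip_width: 0.0005
grip_force: 2.9
```

Emit:
carry_out --rows '[[[-4, 0, 0, 0, 0, 0], [-8, 0, 0, 0, 0, 0], [-11, 0, 0, 0, 0, 0], [-14, 0, 0, 0, 0, 0], [-17, 0, 0, 0, 0, 0], [-20, 0, 0, 0, 0, 0], [-22, 0, 0, 0, 0, 0], [-22, 0, 0, 0, 0, 0]]]'

```text
time: 23.35
ee_pos: [0.5501, -0.2055, 0.036]
eef_rot: [-0.225, -3.128, -0.002]
force: [-20.7, 4.6, 15.3]
grip_width: 0.0004
grip_force: 11.3
```

Emit:
carry_out --rows '[[[-1, 0, 0, 0, 0, 0], [-2, 0, 0, 0, 0, 0], [-2, 0, 0, 0, 0, 0], [-2, 0, 0, 0, 0, 0], [-2, 0, 0, 0, 0, 0], [-2, 0, 0, 0, 0, 0], [-2, 0, 0, 0, 0, 0], [-2, 0, 0, 0, 0, 0]]]'

```text
time: 24.02
ee_pos: [0.5502, -0.2055, 0.0359]
eef_rot: [-0.225, -3.124, -0.003]
force: [-36.0, 5.5, 26.1]
grip_width: 0.0003
grip_force: 18.6
```

Emit:
carry_out --rows '[[[8, 0, 0, 0, 0, 0], [20, 0, 0, 0, 0, 0], [40, 0, 0, 0, 0, 0], [60, 0, -5, 0, 0, 0], [70, 0, -30, 0, 0, 0], [75, 0, -60, 0, 0, 0], [75, 0, -90, 0, 0, 0], [75, 0, -120, 0, 0, 0]]]'

```text
time: 24.68
ee_pos: [0.4798, -0.1954, 0.1576]
eef_rot: [0.226, 3.132, -0.0]
force: [-0.2, -0.1, 0.2]
grip_width: 0.0007
grip_force: 0.0
```

```bash
python3 -c "
from h import *
plan(cab(-.26,.01),.15,81.75)
c=capture('side');b=c['img'][130:320,150:370]
W=cloud(c).reshape(-1,3);r=W[:,:2]-o;x=r@cx;y=r@cy
m=(y>-.12)&(y<.13)&(x>-.27)&(x<-.05)&(W[:,2]>.054)&(W[:,2]<.068);print(np.percentile(x[m],[.5,2,50]),m.sum())
cv2.imwrite('pics/p5.png',cv2.resize(b[:,:,::-1],(660,570),interpolation=cv2.INTER_CUBIC))"
```

```text
t 24.68 pos [ 0.4798 -0.1954  0.1576] tilt [ 0.001 -0.   ] ang 81.7 F [-0.2 -0.1  0.2] w 0.0007 gf 0.0
shift [73.3 -0.5  7.6] turn -0.0
[-0.09487153 -0.09414492 -0.07238113] 1076
```

View pics/p5.png

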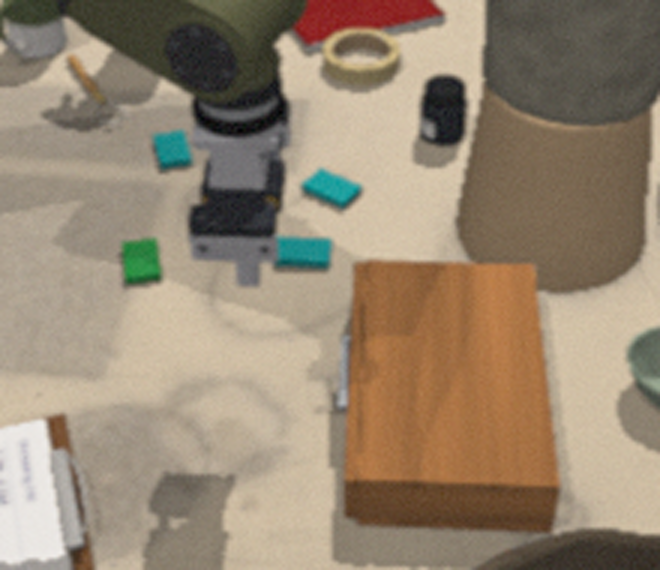

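The drawer is fully home: its front edge is flush at crop (348,380) and the stop was firm. The pot and tape are where they were, and the gripper touches nothing. Handing in.

```bash
python3 -c "
from rig import bot
print(bot.hand_in())"
```

```text
the job is handed in; nothing more can be done
None
```

Job handed in at about 24.7 s: the dark tile went flat in the right bay and the white tile flat in the left bay, then I pressed the lever, pushed the drawer clear of its catch and shut it against its stop; I never went near the pot, tape or rib.

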